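# Weigh a casting on the spring scale and mark the reading

### The arm

A 6-joint arm with a two-finger parallel gripper is mounted at the origin on a cart in front of the work surface, level with it; the furniture and walls round the work are solid. World frame = base frame: x ahead of the robot, y to its left, z up, the work surface at z = 0. Lengths are in m, angles in rad, forces in N, time in s.
With the tool pointing down it reaches from about 0.375 to 0.9 m from the base axis. Payload 3.1 kg.
Tool frame: the origin (TCP) lies at the centre of the arm's flange, where the gripper is bolted on; the fingertips stand 173 mm ahead of it and the grasp point (between the pads) lies 155 mm ahead of it; z points along the fingers, x is the direction in which the jaws open and shut, and the axes are right-handed (so a half turn about z gives the same grasp; the last joint's range is limited). The gripper opens to 85 mm and grips with 20 to 120 N. Pads are 22 mm wide; open, the fingers measure 114 mm over their backs; the gripper's body (76 mm by 85 mm) begins 54 mm behind the grasp point. The pads swing forward as they close: fully open they stand 13 mm farther back than shut.
Start: joints at [1.081, 0.527, 1.433, -0, 1.181, -0.178], TCP at [0.192, 0.595, 0.405] pointing down, gripper open.
Joint ranges: [-3.08, 3.08], [-0.75, 2.2], [0.22, 2.44], [-1.43, 4.57], [0, 2.65], [-2.85, 2.85]. Speed limits (rad/s): [2.79, 2.79, 3.14, 3.14, 3.14, 3.14].

### API

Orientations are given as a unit quaternion [x, y, z, w].
In Python, from station import manip gives the robot as it stands.
- The arm moves only by the shell command python3 -m jog 'ROWS' [OPENING] [FORCE]. ROWS is JSON, a list that holds one entry, the list of rows, each a list of 4 numbers: the shift along the world's x, y, z in mm, then the turn about the world's z in degrees. A call has exactly 8 rows; each row shifts and turns the commanded pose from where the row before left it; what a row does not reach is not made up. A row lasts 1/8 s, in which the tool goes at most 62.5 mm and 10.7 degrees, less where a joint would pass 70% of its speed; a pose out of reach is approached as far as the arm can. A call is refused whole if a number of a shift passes 62.5 or a number of a turn 10.7, either way. A call with a gripper value outside its range is refused whole. OPENING is the opening in per cent of the stroke, from 0 (shut) to 100 (fully open), set as the call begins (- or left out, the last holds). The fingers move at their own pace and stop on an object; FORCE is the grip in N (left out, the last holds). Time passes only in rows, so rows that do not move let the fingers close, or fill a call up. It gives the time, the measured TCP pose, the force and the opening at its end, in the units of the state.
- manip.sense(): the state, without advancing time (a new reading comes with each control period).
- manip.snapshot(name): name is "side" or "top"; returns the picture (384x512x3 uint8, red, green, blue); there is no depth.
- manip.camera_info(name): a dict with "fx", "fy", "cx", "cy" (pixels), "R" (3x3) and "t" (3): a world point X has camera coordinates R X + t. Camera axes: x right, y down, z forward; pixel columns grow to the right and rows downward; lengths in m; the calibration is good to about 2 mm. A picture is of the moment at which its call begins. camera_info takes no time and is no camera call.
- manip.sign_off(): hands the job in, once; it reports no verdict.
The state is a dict: "t": time; "q": joint angles; "qd": joint speeds; "tau": joint torques, N m; "tcp_pos": TCP position; "tool_rot": TCP orientation; "force": force on the tool from outside, world axes, zero at the start; "ft_torque": the same for the moment, N m; "finger_gap": opening from 0.0 (shut) to 1.0 (fully open).
Only numpy, scipy, OpenCV 4.12 (cv2) and the standard library are available. Lean on these libraries where they do the work, as an engineer would, in place of code of your own. Each camera call takes 0.05 s, during which the arm holds its last target. There are 200 camera calls.

### The job

Weigh the blue casting: hang it by its eye on the hook of the spring scale, letting the hook take up the weight slowly and fully before you let go, so that the spring is never jerked, dropped on or overloaded, then release it and wait until it hangs still. Only then slide the red marker down its strip until it is level with the black pointer, and let go of it. Leave the casting hanging and the other things on the bench where they are.

Things in the scene. Friction and masses are not known exactly. Their poses are not given: they have to be found in the camera images.
- bracket: The loose casting, painted blue, 44 x 70 x 85 mm (x, y, z), 0.25 to 0.75 kg (differs each time): a foot plate 12 mm thick, a web, and on top a round lifting eye, 46 mm outside, 34 mm hole, 12 mm thick, with a bare metal flat on each side. Origin at the centre of the underside, z up, x along the axis of the eye's hole; the two flats (14 mm along x, 26 mm high) look along +y and -y, are 49 mm apart and centred 62 mm above the underside: grip across them.
- bracket_eye (a point): Centre of the casting's eye hole, 62 mm above its underside.
- scale_stand: The spring scale's fixed grey foot (130 x 100 x 12 mm, mostly under the hook) with an upright tube and a white graduated strip 250 mm high to the left of the tube. Origin on the bench under the tube's axis, z up; the hook arm reaches out along -x, the strip and marker lie towards +y. The tube ends at 152 mm; the rod and hook arm stand above it, nothing above the arm. The strip spans y 23 to 57 mm at x 2 to 6 mm. The name covers all the stand carries (hook, marker).
- scale_hook (a joint): Travel of the sprung hook, rod and pointer, m: 0 with nothing on the hook, growing as it sinks straight down, stop at 0.085. Spring 100 N/m (9.8 mm for 100 g, one line of the strip), lightly damped: a load let go suddenly bounces. A hanging weight settles between 0.024 and 0.074. It must not be moved or left to bounce faster than 0.09 m/s, nor be pressed past 0.082.
- hook_seat (a point): Middle of the 8 mm thick hook rod at its lowest point (the seat), 101 mm from the tube axis along the stand's -x; moves with the hook, 239 mm above the bench when empty. The arm runs level from the rod at 6 mm above this point to 84 mm from the tube axis, then dips to the seat. When the casting hangs, its eye centre is 13 mm below this point.
- hook_tip (a point): Middle of the rounded upturned end of the hook, 21 mm further out along the stand's -x and 13 mm above the seat point.
- pointer_tip (a point): End of the black pointer in front of the white strip, moves with the hook; 235 mm above the bench when the hook is empty; same axes as the stand.
- marker (a joint): Travel of the red marker down the strip, m: 0 at the top (level with the pointer of the empty scale), growing downward to 0.085; starts near the top. It stays where it is left (friction 2.5 N).
- marker_line (a point): Inner end of the red marker's index line, in front of the strip; to be brought to the pointer tip's height.
- marker_tab (a point): Grip point of the marker's upright red tab, at the marker's outer end 122 mm to the stand's +y: the tab is 10 mm thick along the stand's x, 26 mm along y, 36 mm high; this point is 14 mm above the index line and 14 mm below the tab's top.
- bottle_1: Small brown dropper bottle, 33 x 34 x 102 mm, a bystander on the right; origin at its underside.
- bottle_2: Teal bottle, 64 x 64 x 182 mm, a bystander on the right; origin at its underside.
- sanding_block: Cork sanding block, 63 x 112 x 37 mm, a bystander behind the scale; origin at its underside.
There are look-alikes about, which are no part of the job. Several things look just like the bracket: the one meant starts farthest from the robot's base.

How it is judged:
On the way, in this order (a step that is already met when the one before it is completed fails the run):
1. the casting hangs by its eye on the hook, let go and still, with the marker not yet slid down (its travel under 0.017 m) (distance between bracket_eye and hook_seat below 0.02 m and contact force between bracket and scale_stand above 1.5 N and contact force between bracket and the fingers below 0.1 N and angle between bracket's own z axis and vertical below 0.2 rad and velocity of joint scale_hook between -0.01 and 0.01 m/s and linear speed of bracket below 0.03 m/s and value of joint marker below 0.017 m), for 0.5 s.
2. with the casting still hanging, the marker is level with the pointer within 5 mm (distance between bracket_eye and hook_seat below 0.02 m and contact force between bracket and scale_stand above 1.5 N and contact force between bracket and the fingers below 0.1 N and angle between bracket's own z axis and vertical below 0.2 rad and z of marker_line in the frame of pointer_tip between -0.005 and 0.005 m), for 0.2 s.
At the end, for the whole second after the job is handed in: The casting hangs freely by its eye in the hook's seat (eye centre within 20 mm of the seat point, upright within 0.2 rad), at rest and released, and the marker's line is level with the pointer tip within 5 mm (half a division), marker released (all of step 2 and velocity of joint scale_hook between -0.01 and 0.01 m/s and linear speed of bracket below 0.03 m/s and contact force between the fingers and scale_stand below 0.1 N); the robot touches nothing.
It fails at once if the hook is jerked: it moves up or down faster than 0.09 m/s (velocity of joint scale_hook above 0.09 m/s or velocity of joint scale_hook below -0.09 m/s).
It fails at once if the scale is overloaded: its travel exceeds 0.082 m (value of joint scale_hook above 0.082 m).
It fails at once if the casting presses on the scale with more than 15 N (contact force between bracket and scale_stand above 15 N).
It fails at once if a bottle or the sanding block is moved by more than 30 mm (distance of any of bottle_1, bottle_2, sanding_block from where it was at the start of the episode above 0.03 m).
It also fails if it takes over 67 s, if anything falls off the work surface, if the arm or the gripper's body presses on something with over 40 N, if the wrist force passes 120 N, or if a joint passes its speed limit or range.

## Working session

There is one attempt and no reset: what is moved stays moved. The work goes in short steps, Python scripts to look and compute and a shell command to move; the robot and the scene stay as the last step left them, time stands still between calls to the robot, and variables do not carry over. Pictures are saved under pics/ and viewed, about 8 in all and at most 12, crops included, and the job is handed in when it is done.

```bash
mkdir -p pics && python3 - <<'E'
from station import manip
import cv2,numpy as np
for n in("side","top"):
    im=manip.snapshot(n); cv2.imwrite(f"pics/{n}0.png",im[:,:,::-1])
    c=manip.camera_info(n); R=np.array(c["R"]);print(n,c["fx"],c["cx"],c["cy"],R.round(3).tolist(),"pos",(-R.T@np.array(c["t"])).round(3))
s=manip.sense();print(s["t"],s["tcp_pos"],s["tool_rot"],s["finger_gap"])
E
```

```text
side 418.5613095907639 252.20053121153606 189.18854025773527 [[-1.0, 0.021, -0.008], [0.017, 0.472, -0.882], [-0.015, -0.882, -0.472]] pos [0.556 0.94  0.665]
top 439.166237691911 254.1512581511084 182.48936497159366 [[0.012, -1.0, -0.004], [-0.998, -0.012, -0.055], [0.055, 0.005, -0.998]] pos [ 0.46  -0.022  1.379]
0.1 [0.19155617 0.59458826 0.40381271] [ 8.08328827e-01  5.88730438e-01 -8.92341426e-04  4.26543769e-04] 1.0028537866789633
```

View pics/side0.png

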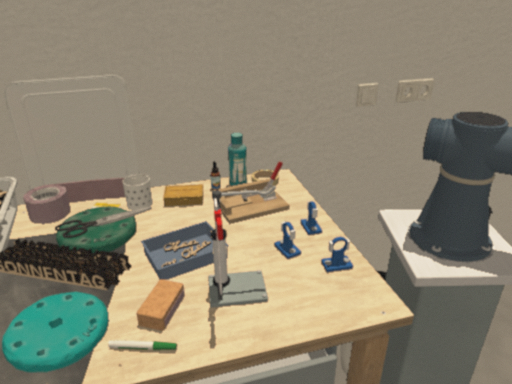

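View pics/top0.png

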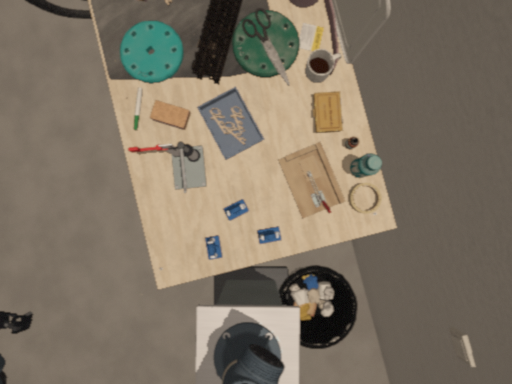

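The top view shows three look-alike blue castings, at (236,209), (268,235) and (213,247). The base is near (248,350), so (236,209) is the farthest, and it matches side (288,240). The scale is at top (188,155): its marker points left along +y and its hook points down along -x. Next is one close crop of each.

```bash
cat > h.py <<'E'
import numpy as np,cv2
from station import manip
def cam(n):
    c=manip.camera_info(n); return c,np.array(c["R"]),np.array(c["t"])
def ray(n,u,v):
    c,R,t=cam(n); d=R.T@np.array([(u-c["cx"])/c["fx"],(v-c["cy"])/c["fy"],1]); return -R.T@t,d/np.linalg.norm(d)
def onz(n,u,v,z):
    o,d=ray(n,u,v); return o+d*(z-o[2])/d[2]
def ony(n,u,v,y):
    o,d=ray(n,u,v); return o+d*(y-o[1])/d[1]
def proj(n,X):
    c,R,t=cam(n); p=R@np.array(X)+t; return (c["fx"]*p[0]/p[2]+c["cx"],c["fy"]*p[1]/p[2]+c["cy"])
def tri(a,b):
    (o1,d1),(o2,d2)=ray(*a),ray(*b); A=np.c_[d1,-d2]; s=np.linalg.lstsq(A,o2-o1,rcond=None)[0]
    p,q=o1+s[0]*d1,o2+s[1]*d2; return (p+q)/2,np.linalg.norm(p-q)
def crop(im,u0,v0,w,h,k):
    return cv2.resize(im[v0:v0+h,u0:u0+w,::-1],None,fx=k,fy=k,interpolation=cv2.INTER_CUBIC)
E
python3 - <<'E'
from h import *
s=cv2.imread("pics/side0.png")[:,:,::-1];t=cv2.imread("pics/top0.png")[:,:,::-1]
a=np.zeros((600,800,3),np.uint8)
a[:600,:450]=crop(s,190,200,150,200,3)[:600,:450]   # side, x3, origin 190,200 (rows to 400)
b=crop(t,125,130,70,60,5); a[:300,450:800]=b
b=crop(t,205,190,70,60,5); a[300:600,450:800]=b
cv2.imwrite("pics/c1.png",a)
for n,im in(("top",t),("side",s)):
    hsv=cv2.cvtColor(im,cv2.COLOR_RGB2HSV)
    for nm,lo,hi in(("blue",(105,130,60),(125,255,255)),("red",(0,190,100),(4,255,255)),("red2",(174,190,100),(180,255,255))):
        m=cv2.inRange(hsv,lo,hi);k,l,st,ce=cv2.connectedComponentsWithStats(m)
        print(n,nm,[(st[i].tolist(),ce[i].round(1).tolist()) for i in range(1,k) if st[i][4]>25])
E
```

```text
Traceback (most recent call last):
ValueError: could not broadcast input array from shape (552,450,3) into shape (600,450,3)
```

```bash
python3 - <<'E'
from h import *
s=cv2.imread("pics/side0.png")[:,:,::-1];t=cv2.imread("pics/top0.png")[:,:,::-1]
a=np.zeros((600,800,3),np.uint8)
a[:480,:448]=crop(s,200,200,112,120,4)
a[:300,450:800]=crop(t,125,130,70,60,5); a[300:600,450:800]=crop(t,205,190,70,60,5)
cv2.imwrite("pics/c1.png",a)
for n,im in(("top",t),("side",s)):
    hsv=cv2.cvtColor(im,cv2.COLOR_RGB2HSV)
    for nm,lo,hi in(("blue",(105,130,60),(125,255,255)),("red",(0,190,100),(4,255,255)),("red2",(174,190,100),(180,255,255))):
        m=cv2.inRange(hsv,lo,hi);k,l,st,ce=cv2.connectedComponentsWithStats(m)
        print(n,nm,[(st[i].tolist(),ce[i].round(1).tolist()) for i in range(1,k) if st[i][4]>25])
E
```

```text
top blue [([226, 201, 20, 18, 123], [235.1, 209.7]), ([259, 228, 19, 14, 120], [268.6, 234.0]), ([208, 237, 12, 19, 115], [213.8, 247.6]), ([304, 277, 13, 11, 105], [311.2, 281.8])]
top red []
top red2 []
side blue [([302, 219, 19, 15, 109], [310.1, 225.7]), ([276, 227, 24, 30, 172], [286.1, 246.4]), ([323, 248, 29, 23, 232], [337.4, 261.6])]
side red [([215, 210, 8, 29, 100], [218.7, 223.5])]
side red2 []
```

View pics/c1.png

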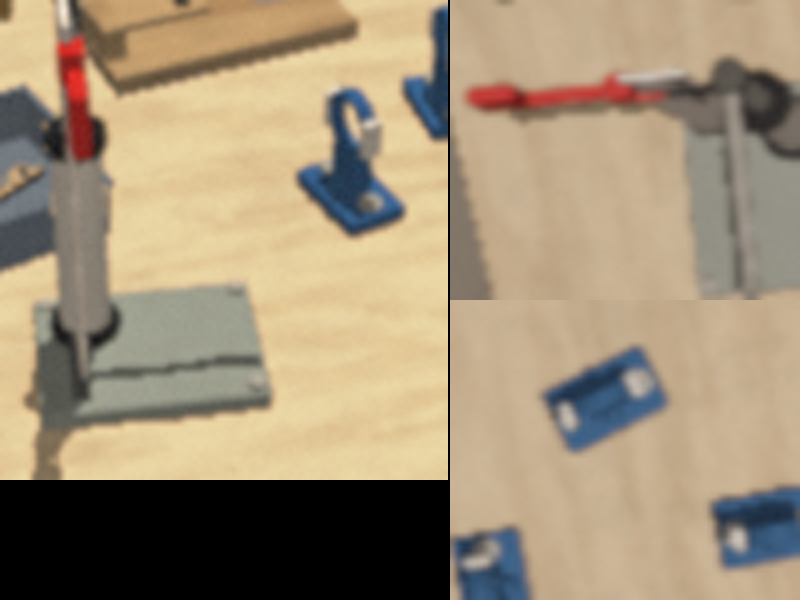

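The crop confirms the choice: the target is the blue casting, with foot corners in top px ≈ (224,209), (243,199.4), (248.4,211), (230,220) and long axis about +27° from world y. In the top view the scale arm runs from (181,145) to (185,189). I need one crop for the hook.

```bash
python3 - <<'E'
from h import *
s=cv2.imread("pics/side0.png")[:,:,::-1];t=cv2.imread("pics/top0.png")[:,:,::-1]
a=np.zeros((560,800,3),np.uint8)
a[:480,:400]=crop(s,205,165,80,96,5)
a[:560,408:800]=crop(t,164,132,49,70,8)
cv2.imwrite("pics/c2.png",a)
C=np.array([onz("top",u,v,.012) for u,v in((224,209),(243,199.4),(248.4,211),(230,220))]);print(C.round(4),C.mean(0))
y=C[0]+C[3]-C[1]-C[2];print("y-axis yaw-90",np.degrees(np.arctan2(-y[0],y[1])), np.linalg.norm(y)/2)
print("arm",onz("top",181,145,.245),onz("top",185,189,.245),"tab",onz("top",133,149.2,.26))
E
```

```text
[[0.451  0.0769 0.012 ]
 [0.4816 0.0183 0.012 ]
 [0.4457 0.001  0.012 ]
 [0.4172 0.0577 0.012 ]] [0.44887338 0.03847401 0.012     ]
y-axis yaw-90 27.116721437912634 0.06484078929460194
arm [0.61728503 0.17454459 0.245     ] [0.50291881 0.16176068 0.245     ] tab [0.60293373 0.2949601  0.26      ]
```

View pics/c2.png

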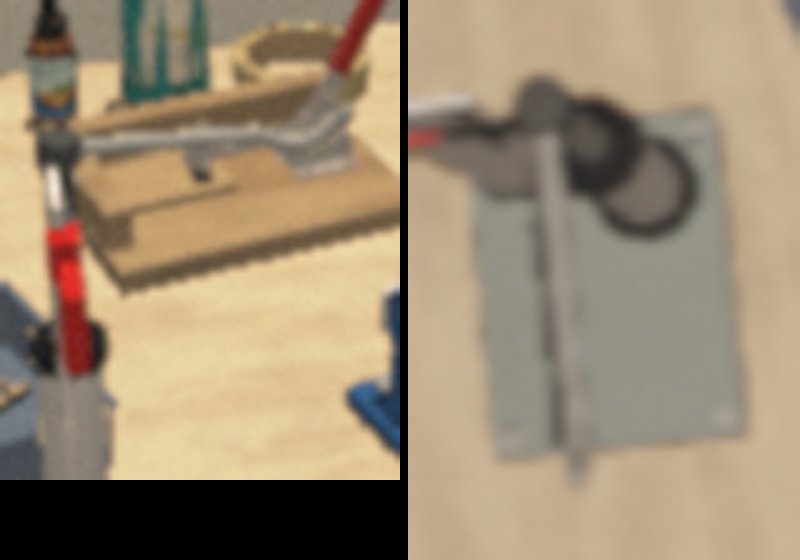

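The top part of the crop shows the tube base at (194,155.5), the rod head at (181.1,144.9) and the hook tip end at (185,192.4). In the side view the rod head is at ≈(216.5,195), and the tip is at ≈(274,188), seen against the tray.

```bash
python3 - <<'E'
from h import *
b=onz("top",194,155.5,.018);r=onz("top",181.1,144.9,.25);tp=onz("top",185,192,.252)
print("base",b,"rod",r,"tip",tp)
d=(r-tp)[:2];print("yaw",np.degrees(np.arctan2(d[1],d[0])),"len(126)",np.linalg.norm(d))
print("tri rod",tri(("top",181.1,144.9),("side",216.5,195)),"tri tip",tri(("top",185,191),("side",273,190)))
d/=np.linalg.norm(d);ax=(b[:2]+r[:2])/2
for nm,X in(("seat",(*(ax-.101*d),.239)),("tip",(*(ax-.122*d),.252)),("tab",(*(ax+.122*np.array([-d[1],d[0]])),.249))):
    print(nm,np.round(X,4),[np.round(proj(c,X),1) for c in("side","top")])
E
```

```text
base [0.61635056 0.17264462 0.018     ] rod [0.61685427 0.1734245  0.25      ] tip [0.49494035 0.16046642 0.252     ]
yaw 6.067118450122781 len(126) 0.12260063140145197
tri rod (array([0.6174901 , 0.17453663, 0.24353333]), np.float64(0.0005221311465720127)) tri tip (array([0.49811447, 0.16145505, 0.24602274]), np.float64(0.0008103832840644016))
seat [0.5162 0.1624 0.239 ] [array([264.7, 193.3]), array([185.2, 184. ])]
tip [0.4953 0.1601 0.252 ] [array([274.5, 187.2]), array([185.1, 191.9])]
tab [0.6037 0.2944 0.249 ] [array([220.2, 224. ]), array([134.4, 149.5])]
```

```bash
python3 -m jog '[[[16,-34.7,0,2.8],[16,-34.7,0,2.8],[16,-34.7,0,2.8],[16,-34.7,0,2.8],[16,-34.7,0,2.8],[16,-34.7,0,2.8],[16,-34.7,0,2.8],[16,-34.7,0,2.8]]]' 100 30 && python3 -m jog '[[[16,-34.7,-10,2.8],[16,-34.7,-10,2.8],[16,-34.7,-10,2.8],[16,-34.7,-10,2.8],[16,-34.7,-10,2.8],[16,-34.7,-10,2.8],[16,-34.7,-10,2.8],[16,-34.7,-10,2.8]]]'; python3 - <<'E'
from h import *
im=manip.snapshot("top");s=manip.snapshot("side")
a=np.zeros((480,800,3),np.uint8);a[:480,:400]=crop(im,190,165,100,120,4);a[:480,400:]=crop(s,240,165,100,120,4)
cv2.imwrite("pics/c3.png",a);x=manip.sense();print(x["t"],x["tcp_pos"],np.degrees(2*np.arctan2(x["tool_rot"][1],x["tool_rot"][0])),x["force"])
E
```

```text
t: 1.1
tcp_pos: [0.3199, 0.3161, 0.4045]
tool_rot: [0.678, 0.735, -0.0, -0.0]
force: [-0.3, -0.3, 1.6]
finger_gap: 0.997
t: 2.1
tcp_pos: [0.448, 0.0384, 0.3242]
tool_rot: [0.522, 0.853, -0.0, -0.0]
force: [0.5, 0.6, -1.4]
finger_gap: 0.997
2.2 [0.44958815 0.03691159 0.32390094] 116.724396241445 [0.37911588 0.46587719 1.135051  ]
```

View pics/c3.png

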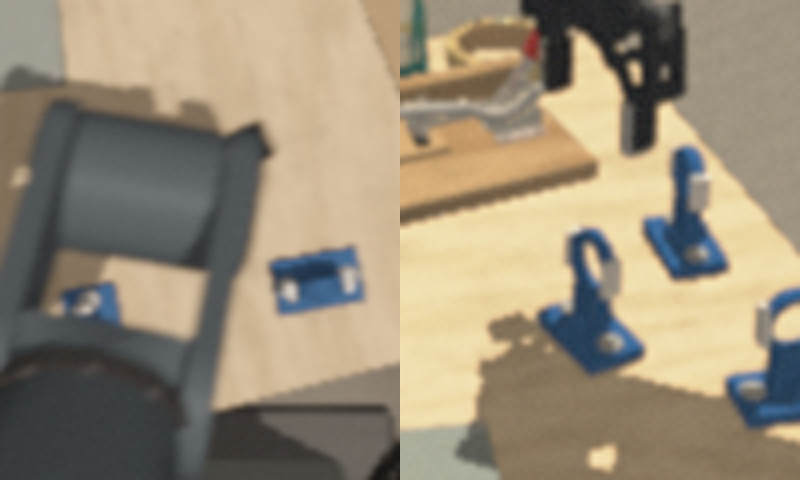

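The top view shows only the arm covering the target. In the side view the open fingers are around (290,195), and the target's eye is near (289,230).

```bash
python3 - <<'E'
from h import *
print(proj("side",(.449,.0385,.062)),proj("side",(.449,.0385,.085)),proj("side",(.4496,.037,.151)))
E
```

```text
(np.float64(287.947556603059), np.float64(229.92378855432895)) (np.float64(288.2412152105068), np.float64(222.40313024348612)) (np.float64(288.8171987691045), np.float64(199.65530600097455))
```

```bash
python3 -m jog '[[[0,1,-18,0],[0,0,-18,0],[0,0,-18,0],[0,0,-18,0],[0,0,-18,0],[0,0,-12,0],[0,0,-8,0],[0,0,0,0]]]' && python3 -m jog '[[[0,0,0,0],[0,0,0,0],[0,0,0,0],[0,0,0,0],[0,0,0,0],[0,0,0,0],[0,0,0,0],[0,0,0,0]]]' 35 40
```

```text
t: 3.2
tcp_pos: [0.4476, 0.0408, 0.2144]
tool_rot: [0.523, 0.852, -0.0, -0.0]
force: [-0.4, -0.2, 0.4]
finger_gap: 1.003
t: 4.2
tcp_pos: [0.4479, 0.0406, 0.2153]
tool_rot: [0.523, 0.852, 0.0, 0.001]
force: [0.5, -0.0, 5.5]
finger_gap: 0.567
```

Grip confirmed: the opening of 0.567 is about 48 mm. Next I lift and align the yaw to 96°, then go in front of the hook tip.

```bash
python3 -m jog '[[[0,0,10,0],[0,0,25,-3],[0,0,25,-3],[0,0,28,-3],[0,0,28,-3],[0,0,28,-3],[0,0,25,-3],[0,0,15,-2.8]]]' && python3 -m jog '[[[-1,8,0,0],[-1,18,0,0],[-1,20,0,0],[-1,20,0,0],[0,20,0,0],[0,18,0,0],[0,8,0,0],[0,2,0,0]]]' && python3 -m jog '[[[0,0,0,0],[0,0,0,0],[0,0,0,0],[0,0,0,0],[0,0,0,0],[0,0,0,0],[0,0,0,0],[0,0,0,0]]]'
python3 - <<'E'
from h import *
im=manip.snapshot("top");s=manip.snapshot("side")
a=np.zeros((500,800,3),np.uint8);a[:400,:400]=crop(im,160,135,80,80,5);a[:500,400:]=crop(s,210,150,80,100,5)
cv2.imwrite("pics/c4.png",a);x=manip.sense();print(x["tcp_pos"],np.degrees(2*np.arctan2(x["tool_rot"][1],x["tool_rot"][0])),x["force"])
E
```

```text
t: 5.2
tcp_pos: [0.4469, 0.0408, 0.3997]
tool_rot: [0.669, 0.743, -0.0, -0.0]
force: [0.3, -0.1, -4.7]
finger_gap: 0.565
t: 6.2
tcp_pos: [0.4432, 0.1551, 0.398]
tool_rot: [0.668, 0.744, -0.001, -0.001]
force: [0.0, -0.4, -4.5]
finger_gap: 0.566
t: 7.2
tcp_pos: [0.4437, 0.1547, 0.3987]
tool_rot: [0.668, 0.744, 0.0, 0.0]
force: [-0.8, -0.1, -4.7]
finger_gap: 0.563
[0.44367944 0.15468758 0.39868228] 96.14002073180754 [ 0.12389719 -0.02891359 -5.12575509]
```

View pics/c4.png

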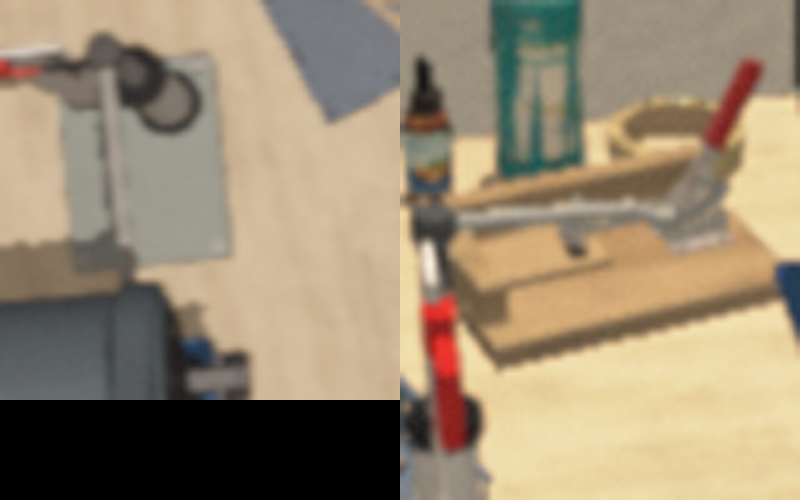

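The hook's arm is visible from (217,194) to about (265,190) in the side view. The casting is out of this crop, to the right, so I check its eye with one more side crop.

```bash
python3 - <<'E'
from h import *
s=manip.snapshot("side");cv2.imwrite("pics/c5.png",crop(s,240,140,110,90,6))
x=manip.sense();T=x["tcp_pos"];d=np.array([.9944,.1057]);n=np.array([-d[1],d[0]])
rel=np.array(T[:2])-[.6166,.1731];print("along",rel@d,"lat",rel@n)
E=np.array([*T[:2],T[2]-.1533]);print(E,"eye px",proj("side",E),"crop",(np.array(proj("side",E))-[240,140])*6)
for z in(.239,):
  for a,zz in((.084,.245),(.101,.239),(.122,.252)):
    P=np.array([.6166,.1731])-a*d;print("hook crop",(np.array(proj("side",(*P,zz)))-[240,140])*6)
E
```

```text
along -0.17389977061580394 lat -4.1497095878895385e-05
[0.44367912 0.1546776  0.24540494] eye px (np.float64(298.5037712941042), np.float64(188.33028673601203)) crop [351.02262776 289.98172042]
hook crop [100.20942053 308.00149276]
hook crop [147.9475521  319.71463397]
hook crop [207.23488788 283.25626185]
```

View pics/c5.png

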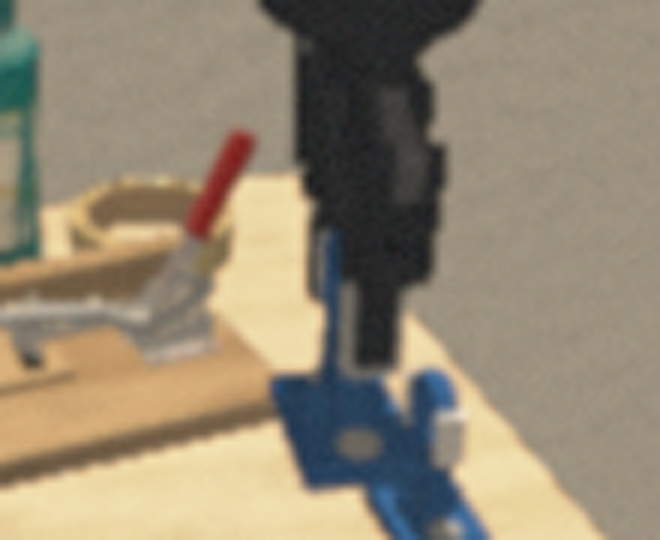

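The casting is held edge-on, with its foot centre near px x=350, which matches the predicted eye position of 351 (crop pixels). It is aligned with the hook laterally, with 0 mm offset. Now I thread it.

```bash
python3 -m jog '[[[3,0.3,0,0],[6,0.6,0,0],[6,0.6,0,0],[6,0.6,0,0],[6,0.6,0,0],[6,0.7,0,0],[4,0.4,0,0],[3,0.3,0,0]]]' && python3 -m jog '[[[3,0.3,0,0],[4,0.4,0,0],[5,0.5,0,0],[5,0.5,0,0],[5,0.6,0,0],[5,0.6,0,0],[4,0.5,0,0],[1.6,0.2,0,0]]]'; python3 - <<'E'
from h import *
s=manip.snapshot("side");cv2.imwrite("pics/c6.png",crop(s,205,140,110,90,6))
x=manip.sense();T=x["tcp_pos"];d=np.array([.9944,.1057]);n=np.array([-d[1],d[0]])
rel=np.array(T[:2])-[.6166,.1731];print(x["t"],T,"along",rel@d,"lat",rel@n,x["force"])
E
```

```text
t: 8.35
tcp_pos: [0.4839, 0.1588, 0.3987]
tool_rot: [0.668, 0.744, -0.0, -0.0]
force: [-0.2, -0.5, -4.7]
finger_gap: 0.566
t: 9.35
tcp_pos: [0.5166, 0.1624, 0.3987]
tool_rot: [0.668, 0.744, 0.0, 0.0]
force: [0.8, 0.1, -4.8]
finger_gap: 0.566
9.4 [0.51663389 0.16238233 0.39867945] along -0.10053915514192728 lat -9.122906256774358e-05 [ 0.46269497  0.4131284  -3.63769776]
```

View pics/c6.png

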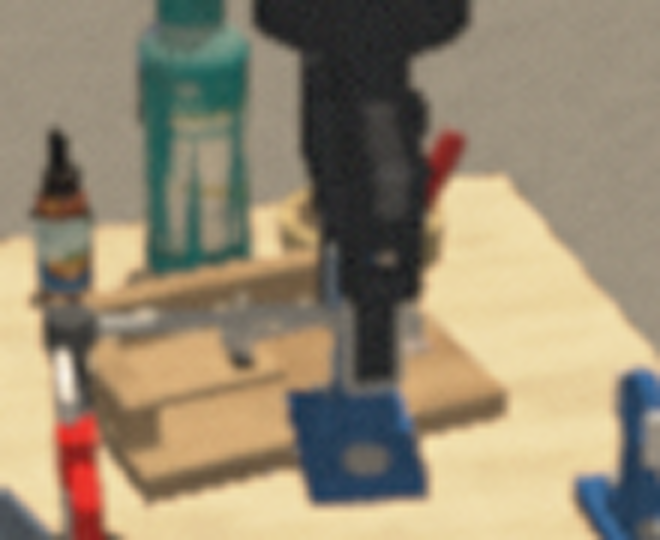

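The arm runs into the ring at (340,320) with no side force. I lower slowly and watch the force.

```bash
python3 -m jog '[[[0,0,-2,0],[0,0,-3,0],[0,0,-3,0],[0,0,-3,0],[0,0,-3,0],[0,0,-3,0],[0,0,-3,0],[0,0,-3,0]]]' && python3 -m jog '[[[0,0,-3,0],[0,0,-3,0],[0,0,-3,0],[0,0,-3,0],[0,0,-3,0],[0,0,-3,0],[0,0,-2,0],[0,0,-1,0]]]' 
```

```text
t: 10.4
tcp_pos: [0.5163, 0.1623, 0.3756]
tool_rot: [0.668, 0.744, 0.0, 0.0]
force: [-0.1, 0.7, -4.1]
finger_gap: 0.565
t: 11.4
tcp_pos: [0.5164, 0.1624, 0.3547]
tool_rot: [0.668, 0.744, 0.0, 0.0]
force: [0.2, 0.9, -1.4]
finger_gap: 0.569
```

```bash
python3 -m jog '[[[0,0,-1,0],[0,0,-2,0],[0,0,-2,0],[0,0,-2,0],[0,0,-2,0],[0,0,-2,0],[0,0,-1,0],[0,0,0,0]]]' 
```

```text
t: 12.4
tcp_pos: [0.5164, 0.1624, 0.3427]
tool_rot: [0.668, 0.744, 0.0, 0.0]
force: [0.3, -0.5, -0.9]
finger_gap: 0.571
```

```bash
python3 -m jog '[[[0,0,-1,0],[0,0,-2,0],[0,0,-2,0],[0,0,-1,0],[0,0,-1,0],[0,0,0,0],[0,0,0,0],[0,0,0,0]]]'; python3 - <<'E'
from h import *
f=[]
for i in range(12): manip.snapshot("side");f.append(manip.sense()["force"])
print(np.mean(f,0),np.std(f,0)/3.5,manip.sense()["tcp_pos"])
E
```

```text
t: 13.4
tcp_pos: [0.5163, 0.1624, 0.3358]
tool_rot: [0.668, 0.744, 0.0, 0.0]
force: [0.3, 0.9, -0.1]
finger_gap: 0.565
[ 0.70045734  0.0535234  -0.00587546] [0.14317862 0.10646639 0.10566127] [0.51634275 0.16234594 0.33572052]
```

Force is about 0, so the weight is fully on the hook. Now I release.

```bash
python3 -m jog '[[[0,0,0,0],[0,0,0,0],[0,0,0,0],[0,0,0,0],[0,0,0,0],[0,0,0,0],[0,0,0,0],[0,0,0,0]]]' 100 && python3 -m jog '[[[0,0,0,0],[0,0,0,0],[0,0,0,0],[0,0,0,0],[0,0,4,0],[0,0,10,0],[0,0,15,0],[0,0,20,0]]]' && python3 -m jog '[[[0,0,20,0],[0,0,20,0],[0,0,20,0],[0,0,20,0],[0,0,20,0],[0,0,15,0],[0,0,5,0],[0,0,0,0]]]' && python3 - <<'E'
from h import *
s=manip.snapshot("side");t=manip.snapshot("top")
cv2.imwrite("pics/side7.png",s[:,:,::-1])
a=np.zeros((540,800,3),np.uint8);a[:540,:420]=crop(s,205,170,70,90,6);a[:540,425:785]=crop(t,125,120,60,90,6)
cv2.imwrite("pics/c7.png",a)
x=manip.sense();print(x["t"],x["tcp_pos"],x["force"],x["q"])
E
```

```text
t: 15.0
tcp_pos: [0.5163, 0.1624, 0.3357]
tool_rot: [0.668, 0.744, 0.0, 0.0]
force: [-0.9, -0.6, 0.1]
finger_gap: 1.003
t: 16.0
tcp_pos: [0.5163, 0.1624, 0.3859]
tool_rot: [0.668, 0.744, 0.0, 0.0]
force: [-0.8, 0.8, -0.6]
finger_gap: 1.0
t: 17.0
tcp_pos: [0.5161, 0.1623, 0.5048]
tool_rot: [0.668, 0.744, 0.0, 0.0]
force: [-0.2, 0.6, -0.1]
finger_gap: 1.003
17.1 [0.51608919 0.16231848 0.50394863] [-1.43904052 -0.65983591 -0.55965451] [ 9.80834355e-02  3.08094612e-01  1.51214222e+00 -2.94435292e-06
  1.32308719e+00 -1.57976934e+00]
```

View pics/c7.png

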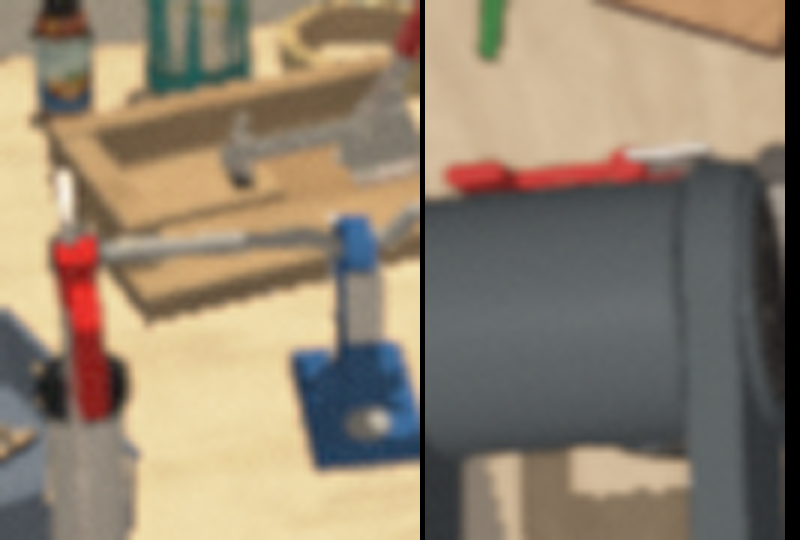

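The casting hangs upright and still on the hook, and the marker is still at the top with its tab top at side px ≈(217.5,209). Now I measure how far the arm dropped, and the tab's position.

```bash
python3 - <<'E'
from h import *
a=cv2.imread("pics/side0.png").astype(float);b=cv2.imread("pics/side7.png").astype(float);c=manip.snapshot("side")[:,:,::-1].astype(float)
print("motion since",np.abs(c-b)[190:250,205:275].mean())
for u in (226,230,234,238):
    ga=a[:,u-1:u+2].mean((1,2));gb=b[:,u-1:u+2].mean((1,2))
    print(u,"s0",np.round(ga[186:202]).astype(int),"s7",np.round(gb[203:220]).astype(int))
P=[.6166,.1731];d=np.array([.9944,.1057])
for k in(.016,.03):
    X=P-k*d
    for z in(.245,.205,.2,.195,.19):print(k,z,np.round(proj("side",(*X,z)),1))
hsv=cv2.cvtColor(b.astype(np.uint8),cv2.COLOR_BGR2HSV)
m=cv2.inRange(hsv,(0,170,90),(6,255,255))|cv2.inRange(hsv,(174,170,90),(180,255,255));m[260:]=0;m[:,240:]=0
for v in range(205,245,2):
    us=np.where(m[v])[0]
    if len(us):print(v,us.min(),us.max(),b[v,us.min():us.max()+1,2].mean().round())
for z in(.263,.249,.227):print("tab z",z,[np.round(proj(n,(.6037,.2944,z)),1) for n in("side","top")])
E
```

```text
motion since 1.4945238095238096
226 s0 [137 140 145 141 117 106 133 149 129 101  94 112 136 151 151 146] s7 [157 159 159 151 133 113 140 172 160 127 103 101 114 117 111 116 131]
230 s0 [114 139 141 120 102 132 161 144 115  99 111 137 154 160 161 160] s7 [168 167 163 146 119 114 144 168 148 122 116 124 149 160 161 151 127]
234 s0 [136 137 119  93  95 132 156 137 114 122 140 155 159 159 160 159] s7 [168 166 149 125 137 161 173 169 144 135 154 161 164 163 155 128  99]
238 s0 [136 120  97  87  95 129 152 134 122 141 155 157 157 160 160 159] s7 [165 148 124 136 159 171 176 160 133 136 158 166 167 158 133  99  85]
0.016 0.245 [224.5 193.5]
0.016 0.205 [225.2 209.9]
0.016 0.2 [225.3 211.9]
0.016 0.195 [225.4 213.9]
0.016 0.19 [225.5 215.9]
0.03 0.245 [231.1 193.1]
0.03 0.205 [231.7 209.5]
0.03 0.2 [231.8 211.5]
0.03 0.195 [231.9 213.5]
0.03 0.19 [232.  215.4]
211 214 220 211.0
213 214 220 195.0
215 215 219 137.0
217 215 220 176.0
219 216 220 218.0
221 217 220 227.0
223 217 220 218.0
225 218 220 166.0
227 218 220 138.0
229 218 221 139.0
231 218 222 132.0
233 218 222 134.0
235 218 222 133.0
237 219 222 134.0
tab z 0.263 [array([219.9, 217.5]), array([132.9, 148.8])]
tab z 0.249 [array([220.2, 224. ]), array([134.4, 149.5])]
tab z 0.227 [array([220.7, 234. ]), array([136.7, 150.5])]
```

The arm dropped about 17.3 px, or 42 mm. The release height gave 43.6 mm, so I take travel ≈43 mm. The marker starts at ≈6 mm, so it has to go down ≈37 mm. Step 1 has been held still for over a second, so I move to above the tab.

```bash
python3 -m jog '[[[11,16.5,0,-10],[11,16.5,0,-10],[11,16.5,0,-10],[11,16.5,0,-10],[11,16.5,0,-10],[11,16.5,0,-10],[11,16.5,0,-10],[10.5,16.5,0,-10]]]' && python3 -m jog '[[[0,0,0,-10],[0,0,-10,0],[0,0,-20,0],[0,0,-20,0],[0,0,-20,0],[0,0,-18,0],[0,0,-10,0],[0,0,-4,0]]]'; python3 - <<'E'
from h import *
s=manip.snapshot("side");t=manip.snapshot("top")
cv2.imwrite("pics/side8.png",s[:,:,::-1])
cv2.imwrite("pics/c8.png",crop(s,180,150,110,100,6))
x=manip.sense();print(x["t"],x["tcp_pos"],np.degrees(2*np.arctan2(x["tool_rot"][1],x["tool_rot"][0])),x["force"])
E
```

```text
t: 18.15
tcp_pos: [0.6042, 0.2949, 0.5035]
tool_rot: [0.991, 0.137, -0.001, 0.0]
force: [0.1, 0.8, -0.1]
finger_gap: 1.001
t: 19.15
tcp_pos: [0.6038, 0.2943, 0.4018]
tool_rot: [0.999, 0.054, -0.001, 0.0]
force: [0.1, -0.2, 0.6]
finger_gap: 0.998
19.25 [0.60387136 0.29436418 0.40258204] 6.157671860183666 [-0.04905778  0.10796945  0.72607281]
```

View pics/c8.png

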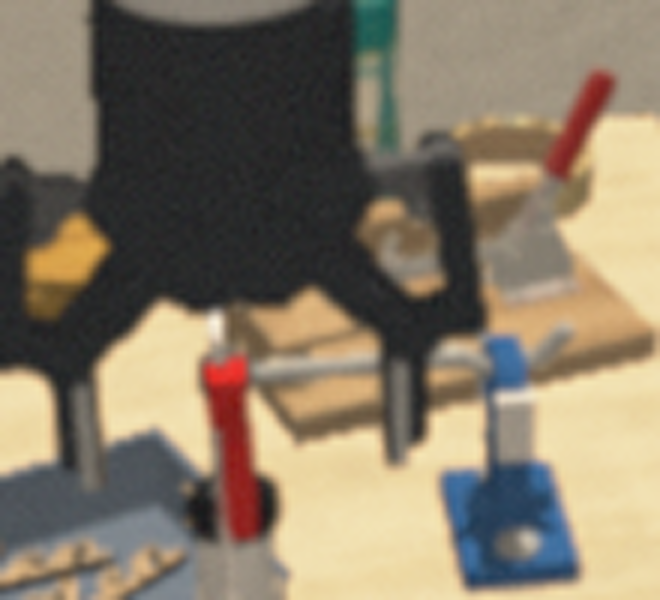

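The open fingers straddle the red tab: finger pads at x≈85 and 400, tab at x≈238 in the crop. I close and slide it down.

```bash
python3 -m jog '[[[0,0,0,0],[0,0,0,0],[0,0,0,0],[0,0,0,0],[0,0,0,0],[0,0,0,0],[0,0,0,0],[0,0,0,0]]]' 0 30 && python3 -m jog '[[[0,0,0,0],[0,0,0,0],[0,0,0,0],[0,0,0,0],[0,0,-1,0],[0,0,-3,0],[0,0,-4,0],[0,0,-4,0]]]' && python3 -m jog '[[[0,0,-4,0],[0,0,-4,0],[0,0,-4,0],[0,0,-4,0],[0,0,-4,0],[0,0,-3,0],[0,0,-2,0],[0,0,0,0]]]'; python3 - <<'E'
from h import *
s=manip.snapshot("side")
cv2.imwrite("pics/side9.png",s[:,:,::-1])
cv2.imwrite("pics/c9.png",crop(s,180,180,110,90,6))
x=manip.sense();print(x["t"],x["tcp_pos"],x["force"],x["finger_gap"]*85)
a=cv2.imread("pics/side7.png").astype(float);b=s[:,:,::-1].astype(float)
for nm,i in(("before",a),("after",b)):
  for u in(219,220,221): 
    v=i[205:275,u]; r=v[:,2]-v[:,1:2].mean(1); print(nm,u,np.round(r).astype(int))
E
```

```text
t: 20.25
tcp_pos: [0.605, 0.2945, 0.4033]
tool_rot: [0.999, 0.054, 0.002, -0.0]
force: [5.7, 0.5, -1.3]
finger_gap: 0.112
t: 21.25
tcp_pos: [0.6049, 0.2944, 0.3917]
tool_rot: [0.999, 0.054, 0.003, -0.0]
force: [6.7, 0.8, 1.9]
finger_gap: 0.11
t: 22.25
tcp_pos: [0.605, 0.2945, 0.3664]
tool_rot: [0.999, 0.054, 0.002, -0.0]
force: [5.9, 1.1, 0.8]
finger_gap: 0.112
22.3 [0.60497317 0.29446081 0.36646627] [4.9464841  0.77177812 0.84103755] 9.154967684585301
before 219 [ 18  19  18  33  92 163 180 175 155 115 102 114 153 183 183 182 182 182
 178 167 132 111 106 107 107 106 113 107 112 109 107 107 103  98  72  33
  11  10  11  14  10  11  12  10  11  12  11  12  12  12  12  12  11  10
  13  10  12  10  10  12  11  12  12  14  12  11  12  12  11  11]
before 220 [ 18  21  21  34  86 136 151 150 125  88  76  84 113 146 155 164 169 170
 171 159 127 108 105 106 105 110 107 104 108 109 107 108 105 103  78  27
  10   8   8   9  10   9   9  10   8  12   9  10  10  11  10  10  10  10
  10  10   9   9  12  10  11  10  12  12  12  11  13  12  12  12]
before 221 [ 20  19  21  23  35  48  49  54  54  42
[... 429 characters left out ...]
 102 104 105 101  94  84  79  67  37  14  14
  11  12  12  13  11  10  13  13  12  12  12  13  12  12  12  13]
after 220 [  0  -2  -1  -1   0  -2  -2  -2  -1   1  -1   1   2   7  10  14  12  13
  24  71 132 160 175 175 151 119 111 111 112 109 100  98 102 100 101 105
 112 112 112 112 111 112 110 110 113 112 116 111 110 107  86  44  15  10
  11  11  11   9  12  11  13  12  12  12  12  12  12  11  12  12]
after 221 [  3  -4  -2  -1   1  -3   1  -2  -8  -1  -1  -3   6  13  21  25  25  26
  35  62  87 102 124 141 127 102  93  94  96  95  96  93  97 100 102 103
 108 111 110 112 110 113 112 111 116 113 110 110 114 109  86  44  16  10
  12  10  10  10   8  10   9  10   7   9  11   9  11  11  11  10]
```

View pics/c9.png

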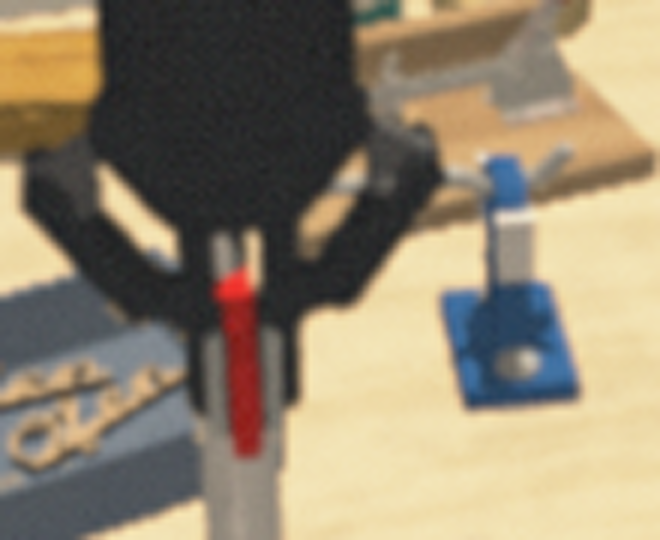

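After the slide the tab's bottom edge moved from v≈239.6 to 255.8, with the fingers on it. Now an absolute check of marker against hook.

```bash
python3 - <<'E'
from h import *
P=np.array([.6166,.1731]);d=np.array([.9944,.1057]);n=np.array([-d[1],d[0]])
near=P+.135*n;far=P+.109*n
inv=lambda xy,u,v:ony("side",u,v,xy[1])[2]
print("travel before bottom",.227-inv(near,220,239.6),"topedge",.263-inv(near,220,224.7),"topfar",.263-inv(far,219,216.8))
print("after bottom",.227-inv(near,220,255.8))
# hook: arm centre at k=.03..; use both pictures; and casting foot/eye
for k,u0,v0,u1,v1 in((.02,226,193.1,226,210.3),(.03,230,192.2,230,209.9),(.04,234,191.9,234,209.1),(.047,238,191.9,238,208.9)):
    X=P-k*d; print("hook z",inv(X,u0,v0),inv(X,u1,v1))
E
```

```text
travel before bottom 0.003478979321913961 topedge 0.007147647830299031 topfar 0.006547831009778571
after bottom 0.040155386948130006
hook z 0.24569180602159246 0.2038110764316911
hook z 0.24709853824987416 0.2039996458295128
hook z 0.2470789923988123 0.20518671195065596
hook z 0.2465174256691024 0.20507011518518647
```

Hook travel is ≈42.1 mm from the images and 43.6 mm from the release height. Marker travel is ≈42.5 mm. That agrees, so I let go and retreat upward.

```bash
python3 -m jog '[[[0,0,0,0],[0,0,0,0],[0,0,0,0],[0,0,0,0],[0,0,0,0],[0,0,0,0],[0,0,0,0],[0,0,0,0]]]' 100 && python3 -m jog '[[[0,0,5,0],[0,0,15,0],[0,0,20,0],[0,0,25,0],[0,0,25,0],[0,0,25,0],[0,0,20,0],[0,0,5,0]]]' && python3 -m jog '[[[0,0,15,0],[0,0,25,0],[0,0,25,0],[0,0,10,0],[0,0,0,0],[0,0,0,0],[0,0,0,0],[0,0,0,0]]]' ; python3 - <<'E'
from h import *
s=manip.snapshot("side");t=manip.snapshot("top")
cv2.imwrite("pics/side10.png",s[:,:,::-1])
cv2.imwrite("pics/c10.png",crop(s,200,195,60,70,8))
b=s[:,:,::-1].astype(float)
for u in(219,220): 
    v=b[215:265,u]; print(u,np.round(v[:,2]-v[:,1]).astype(int))
for u in(230,234,238):print(u,np.round(b[203:218,u-1:u+2].mean((1,2))).astype(int))
E
```

```text
t: 23.3
tcp_pos: [0.6038, 0.2943, 0.3657]
tool_rot: [0.999, 0.053, -0.0, 0.0]
force: [0.6, -0.2, 0.0]
finger_gap: 1.002
t: 24.3
tcp_pos: [0.6038, 0.2944, 0.5088]
tool_rot: [0.999, 0.054, 0.002, -0.001]
force: [0.2, 0.8, 1.1]
finger_gap: 1.0
t: 25.3
tcp_pos: [0.6038, 0.2943, 0.5799]
tool_rot: [0.999, 0.053, -0.001, 0.0]
force: [-0.1, -0.2, -0.1]
finger_gap: 1.0
219 [  2   4   4   5   3   5   4   4   8  37 107 168 182 175 148 111 104 111
 144 176 183 180 179 179 179 174 155 119 105 101 102 101  99  95  92  89
  90  86  79  74  60  32  16  10  12  12  10  10  12  12]
220 [ 11  10  15  16  15  13  13  11  25  69 129 158 168 172 140 112 101 106
 140 175 182 181 180 182 182 182 158 125 111 103 104 109 107 106 107 110
 105 106 109 107  81  41  13  11  11  10   9  10  11   8]
230 [166 166 161 144 117 112 142 167 146 120 117 124 147 158 158]
234 [167 164 148 125 135 158 170 167 141 133 152 160 161 161 153]
238 [164 146 123 134 156 169 175 159 132 134 159 164 165 157 131]
```

View pics/c10.png

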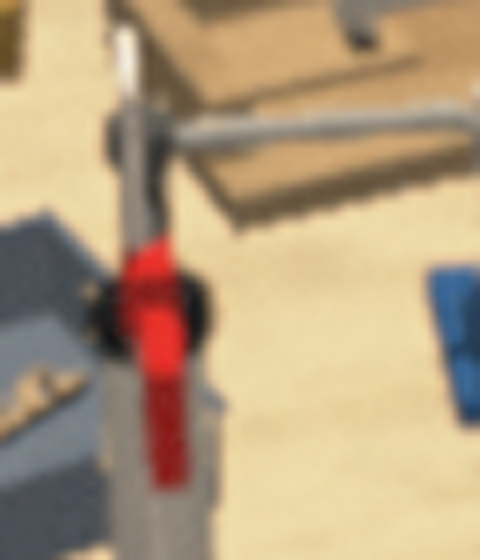

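```bash
python3 -c "
from station import manip
print(manip.sign_off(), manip.sense()['t'])"
```

```text
the job is handed in; nothing more can be done
the job is handed in; nothing more can be done
```

I hung the blue casting farthest from the base on the hook and lowered it until the wrist force read about 0 N. I then let go and waited until it hung still. After that I gripped the red marker's tab, slid it down about 37 mm, released it and backed off. The job was handed in at about 25 s, and no verdict was reported.

**Last checks:**
- **Casting:** it hangs upright. The hook arm sat at the same image height before and after the slide, so the scale did not move.
- **Hook travel:** about 42 mm from the pictures and 43.6 mm from the release height. The wrist force while lifting suggested about 46 mm, but that reading is noisy.
- **Marker travel:** about 42.5 mm on average. The tab's edges disagreed, giving about 40 to 44 mm, and allowing for the camera reading slightly high puts it nearer 44 mm.
- **Level:** I expect marker and pointer to match within about 2 mm, inside the 5 mm limit. I could not see the pointer tip itself, so its height comes from the hook arm.
- **Bystanders:** I did not re-measure the bottles or sanding block, but nothing came near them.

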